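# Nudge a terminal nut into its well and press it home

## Robot

A 7-joint arm with a two-finger parallel gripper is mounted at the origin on the work surface. World frame = base frame: x ahead of the robot, y to its left, z up, the work surface at z = 0. Lengths are in m, angles in degrees, forces in N, time in s.
With the tool pointing down it reaches from about 0.4 to 0.85 m from the base axis. Payload 6.9 kg.
Tool frame: the origin (TCP) lies at the very end of the fingers, on their centre line; the grasp point (between the pads) lies 19 mm behind it; z points along the fingers, x is the direction in which the jaws open and shut, and the axes are right-handed (so a half turn about z gives the same grasp; the last joint's range is limited). The gripper opens to 85 mm and grips with 20 to 120 N. Pads are 22 mm wide; open, the fingers measure 114 mm over their backs; the gripper's body (76 mm by 85 mm) begins 54 mm behind the grasp point. The pads swing forward as they close: fully open they stand 13 mm farther back than shut.
Start: joints at [-59.502, 29.078, -13.613, 85.955, 7.202, 65.827, -8.869], TCP at [0.259, 0.569, 0.231] pointing down, gripper open.
Joint ranges: [-176.47, 176.47], [-13.61, 117.27], [-81.72, 77.17], [0.22, 143.17], [-87.28, 267.28], [10, 112.55], [-165.47, 165.47]. Speed limits (degrees/s): [136.94, 136.94, 180, 180, 180, 180, 180].

## Interface

Orientations are given as [roll, pitch, yaw] about the fixed x, y, z axes, in that order (R = Rz(yaw) Ry(pitch) Rx(roll)).
In Python, from cell import * gives the robot as it stands.
- The arm moves only by the tool drive_tool, never from a script. Its arguments are lists of equal length, an entry for each row: "translation": the shift along the tool's x, y, z in cm, a list of three; "yaw": the turn about the tool's z in rad. In form: {"translation": [[x, y, z], ...], "yaw": [yaw, ...]}. A call has 1 to 12 rows; each row shifts and turns the commanded pose from where the row before left it, along the tool's axes as they then stand; what a row does not reach is not made up. A row lasts 1/8 s, in which the tool goes at most 62.5 mm and 10.7 degrees, less where a joint would pass 70% of its speed; a pose out of reach is approached as far as the arm can. A call with a gripper value outside its range is refused whole. "grip" is the opening, from 0 (shut) to 1 (fully open), set as the call begins (left out, the last holds). The fingers move at their own pace and stop on an object; "squeeze" is the grip in N (left out, the last holds). Time passes only in rows, so rows that do not move let the fingers close. It gives the time, the measured TCP pose, the force and the opening at its end, in the units of the state.
- read_state(): the state, without advancing time (a new reading comes with each control period).
- camera(name): name is "side" or "top" or "wrist"; returns the picture (420x560x3 uint8, red, green, blue); there is no depth.
- camera_model(name): a dict with "K" (3x3 intrinsics, pixels), "pose" (4x4, takes a point from camera to world coordinates); the wrist camera has in their place "mount" (4x4, takes a point from camera to tool coordinates, whose origin is the TCP and whose axes are the tool frame's). Camera axes: x right, y down, z forward; pixel columns grow to the right and rows downward; lengths in m; the calibration is good to about 2 mm. A picture is of the moment at which its call begins: read the wrist's pose just before it. camera_model takes no time and is no camera call.
- hand_in(): hands the job in, once; it reports no verdict.
The state is a dict: "time_s": time; "qpos": joint angles; "dq": joint speeds; "tau": joint torques, N m; "tcp_pos": TCP position; "ee_rot": TCP orientation; "ft_force": force on the tool from outside, world axes, zero at the start; "wrist_torque": the same for the moment, N m; "gripper_width": finger opening in m.
Only numpy, scipy, OpenCV 4.12 (cv2) and the standard library are available. Lean on these libraries where they do the work, as an engineer would, in place of code of your own. Each camera call takes 0.05 s, during which the arm holds its last target.

## Task

The round brass nut lies loose between the two guide ribs of the black meter base: nudge it gently along the ribs with no more than 10 N, without lifting it, until it drops into the shallow round well. Then press it straight down until it is hard home on the stop below, keep up a steady push of about 12 N for half a second, never more than 18 N, and let go. Leave the porcelain fuse and the three lead seals where they are.

Things in the scene. Friction and masses are not known exactly. Their poses are not given: they have to be found in the camera images.
- cradle: Fixed galvanised cradle on the bench, 230 x 130 mm, floor 6 mm thick, lips to 14 mm height. Origin: centre of its underside. Its x axis is the nudging direction (along the ribs, towards the well), z up. A black bakelite meter base, 190 x 100 x 24 mm, is fixed in it, parallel to it but with play: up to 12 mm along x and 4 mm along y off the middle. That offset is not measured.
- face_nominal (a point): Point on the meter base's flat top face, 30 mm above the bench, over the cradle's centre, axes as the cradle. Two guide ribs stand on the face, 4 mm wide, 2 mm high, 30 mm apart (clear width), running along x from 81 mm behind the base's centre to 69 mm beyond it. A brass bridge lies across the base 37 mm beyond the well's centre, 12 mm wide, 6 mm high (10 mm at its screws).
- well_nominal (a point): Where the centre of the well's mouth would be if the meter base lay in the cradle's middle (cradle x = 45 mm, y = 0, height 30 mm), axes as the cradle. The true well is up to 12 mm off along x and 4 mm along y, midway between the ribs: a round hole, 31 mm wide. The nut's front edge tips in first; right over it, it drops flat, 4 to 5.5 mm deep, and stands 8.5 to 10 mm proud of the face.
- home_nominal (a point): About where the nut's centre is when hard home: x and y off like the well, and 26 to 30 mm above the bench (here 28), not measured. The nut first rests on a stiff copper plug in the well. The plug carries the nut's weight, slides down under about 4 N and stays where it is pushed, until the nut meets a hard steel step 7 to 11 mm below the face, its top then 3 to 7 mm proud of the face.
- nut_center (a point): Loose round knurled brass nut, 28 mm diameter, 14 mm high, about 50 to 80 g, lying flat on the face between the ribs (1 mm play on each side), 60 to 107 mm short of the well. The point is its centre, half-way up (7 mm under its top, 37 mm above the bench at the start); z is its axis.
- fuse_center (a point): loose white porcelain cutout fuse lying on the bench beside the cradle, 85 x 34 mm, 35 mm high; the point is its centre, half-way up. Leave alone
- seal0_center (a point): loose lead seal, grey disc 15 mm diameter, 7 mm high, on the bench on the cradle's other side; the point is its centre. Leave alone
- seal1_center (a point): second lead seal, same size. Leave alone
- seal2_center (a point): third lead seal, same size. Leave alone
Things that resemble listed ones, but are neither listed nor needed, are in the scene too. There is more than one size of the part that bears nut_center; the job needs the middle-sized.

How it is judged:
By the outcome, as a careful person would: the job done as asked, in the order asked, and still so for the second after the job is handed in, with the robot touching nothing.
It also fails if it takes over 48 s, if anything falls off the work surface, if the arm or the gripper's body presses on something with over 40 N, if the wrist force passes 120 N, or if a joint passes its speed limit or range.

## Working session

There is one attempt and no reset: what is moved stays moved. The work goes in short steps, Python scripts to look and compute and a tool call to move; the robot and the scene stay as the last step left them, time stands still between calls to the robot, and variables do not carry over. Pictures are saved under pics/ and viewed, and the job is handed in when it is done.

Besides the shell and the picture viewer there is one more tool, called after "Call:" as name(argument=value, ...) on one line, values as JSON. drive_tool: Moves the arm, as the interface text tells. Its arguments: {"type":"object","properties":{"translation":{"type":"array"},"yaw":{"type":"array"},"grip":{"type":"number"},"squeeze":{"type":"number"}},"required":["translation","yaw"]}

```bash
ls; mkdir -p pics; python3 - <<'E'
from cell import *
import cv2
s=read_state();print(s)
for n in ["top","side","wrist"]:
    im=camera(n);cv2.imwrite(f"pics/{n}0.png",im[:,:,::-1]);print(n,camera_model(n))
E
```

```text
pics
{'time_s': 0.0, 'qpos': array([-59.5012174 ,  29.12564441, -13.60797329,  86.00992935,
         7.20162385,  65.82886669,  -8.86816809]), 'dq': array([ 0.06011098, -0.06843292, -0.05343075,  0.0124175 ,  0.11698312,
       -0.07471925,  0.00875292]), 'tau': array([ 5.70736174e-04, -6.20600796e+01, -2.18738459e+00, -2.49645030e+01,
        1.23746210e-02,  1.20296192e-02, -1.91621886e-06]), 'tcp_pos': array([0.25859049, 0.56841707, 0.23042048]), 'ee_rot': array([1.79997499e+02, 1.05676060e-01, 6.55470541e+01]), 'ft_force': array([-0.55677962,  0.51252049,  0.13647269]), 'wrist_torque': array([-0.03563392,  0.00071431,  0.02099829]), 'gripper_width': 0.08511569808214198}
top {'K': array([[440.31839769,   0.        , 279.67695556],
       [  0.        , 440.31839769, 206.7828775 ],
       [  0.        ,   0.        ,   1.        ]]), 'pose': array([[ 0.17660716, -0.9542    ,  0.24147934,  0.38732295],
       [-0.98427937, -0.17170995,  0.04134991,  0.02267577],
       [ 0.00200832, -0.24498582, -0.96952458,  0.68114517],
       [ 0.        ,  0.        ,  0.        ,  1.        ]])
[... 239 characters left out ...]
     [-0.73755842, -0.34741684,  0.57905882, -0.33064721],
       [-0.0108926 , -0.85127264, -0.52461057,  0.38902783],
       [ 0.        ,  0.        ,  0.        ,  1.        ]])}
wrist {'K': array([[290.84836078,   0.        , 276.32378238],
       [  0.        , 290.84836078, 207.41127164],
       [  0.        ,   0.        ,   1.        ]]), 'mount': array([[ 9.99998821e-01, -7.61172622e-04,  1.33345252e-03,
         4.58037766e-04],
       [ 3.84553958e-04,  9.64950462e-01,  2.62431817e-01,
        -6.72955095e-02],
       [-1.48647154e-03, -2.62430995e-01,  9.64949617e-01,
        -1.42459560e-01],
       [ 0.00000000e+00,  0.00000000e+00,  0.00000000e+00,
         1.00000000e+00]])}
```

View pics/top0.png

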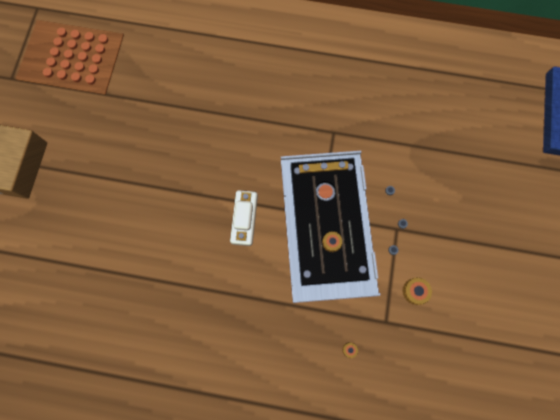

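View pics/side0.png

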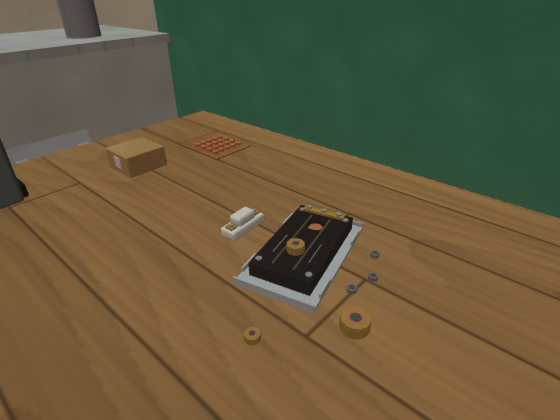

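View pics/wrist0.png

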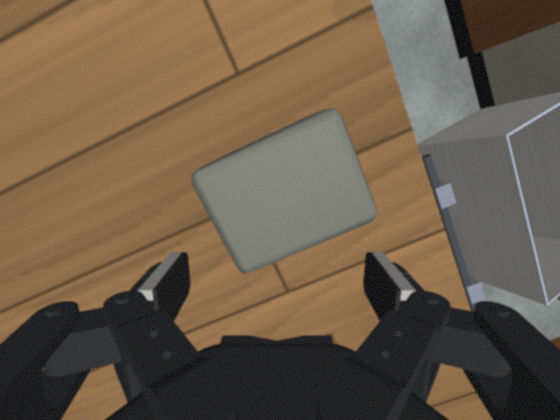

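```bash
cat > h.py <<'E'
import numpy as np, cv2
from cell import *
def ray(n,u,v,z,pose=None):
    m=camera_model(n);P=m["pose"] if pose is None else pose
    d=P[:3,:3]@np.linalg.solve(m["K"],[u,v,1.]);c=P[:3,3]
    return c+d*(z-c[2])/d[2]
def proj(n,p,pose=None):
    m=camera_model(n);P=m["pose"] if pose is None else pose
    q=m["K"]@(P[:3,:3].T@(np.array(p)-P[:3,3]));return q[:2]/q[2]
E
python3 - <<'E'
from h import *
im=cv2.imread("pics/top0.png");c=im[140:310,270:390];cv2.imwrite("pics/c1.png",cv2.resize(c,None,fx=3.5,fy=3.5,interpolation=cv2.INTER_CUBIC))
im=cv2.imread("pics/side0.png");c=im[195:300,235:370];cv2.imwrite("pics/c2.png",cv2.resize(c,None,fx=5,fy=5,interpolation=cv2.INTER_CUBIC))
E
```

```text
(no output)
```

View pics/c1.png

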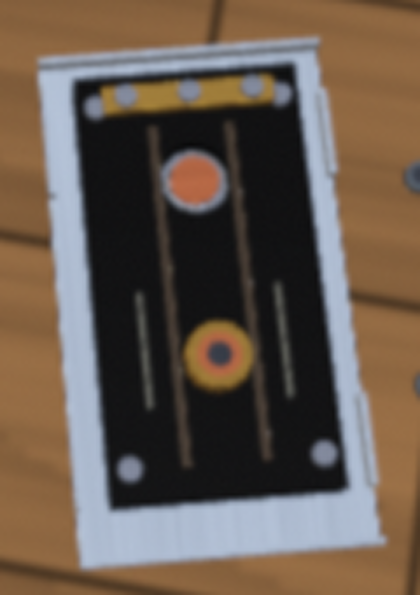

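View pics/c2.png

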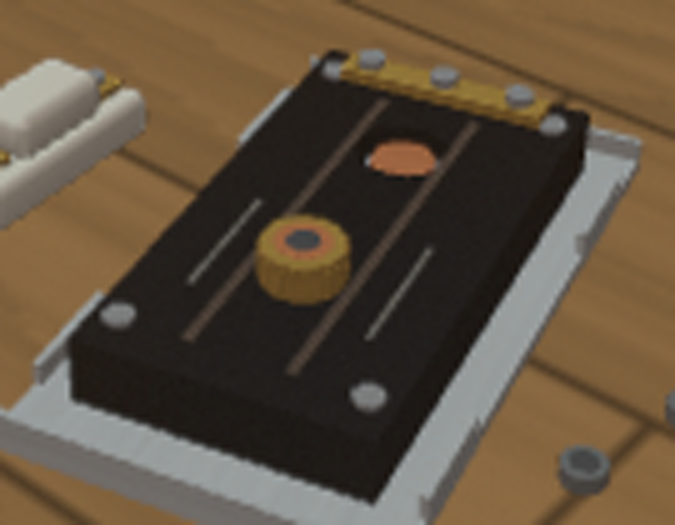

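```bash
python3 - <<'E'
from h import *
def f(cx,cy,z): return ray("top",270+cx/3.5,140+cy/3.5,z)
pts={'ribL':((152,127),(187,466)),'ribR':((229,122),(267,459))}
for k,(a,b) in pts.items():
    A=f(*a,.032);B=f(*b,.032);d=A-B;print(k,A,B,np.linalg.norm(d),np.degrees(np.arctan2(d[1],d[0])))
print('base corners',[f(*p,.030).round(4) for p in [(75,80),(296,66),(347,488),(112,507)]])
print('well',f(195,181,.030), 'nut',f(218,353,.044))
side=lambda x,y,z: ray("side",235+x/5,195+y/5,z)
print('side nut',side(302,241,.044))
print('side base corner',[side(*p,.030).round(4) for p in [(72,345),(375,440),(588,115)]])
# colour centroids
im=cv2.imread("pics/top0.png");h=cv2.cvtColor(im,cv2.COLOR_BGR2HSV)
print(h[241,325:342].tolist())
print(h[191,315:338].tolist())
E
```

```text
ribL [0.60618476 0.0075412  0.032     ] [ 0.46165383 -0.0304365   0.032     ] 0.14943725975582464 14.722516066048415
ribR [ 0.61452268 -0.02564386  0.032     ] [ 0.47046467 -0.06299877  0.032     ] 0.1488223730203743 14.536891892091164
base corners [array([0.6225, 0.0449, 0.03  ]), array([ 0.6467, -0.0515,  0.03  ]), array([ 0.4647, -0.0979,  0.03  ]), array([ 0.4396, -0.0024,  0.03  ])]
well [ 0.58559375 -0.01505733  0.03      ] nut [ 0.50900769 -0.03505201  0.044     ]
side nut [ 0.50957908 -0.03518935  0.044     ]
side base corner [array([ 0.4396, -0.0055,  0.03  ]), array([ 0.4666, -0.0973,  0.03  ]), array([ 0.648 , -0.0505,  0.03  ])]
[[18, 161, 160], [14, 160, 169], [10, 156, 176], [9, 149, 164], [5, 98, 114], [143, 28, 73], [114, 49, 73], [111, 57, 72], [110, 54, 71], [111, 51, 70], [171, 42, 79], [7, 123, 135], [8, 149, 169], [11, 157, 175], [16, 161, 162], [20, 159, 152], [20, 152, 139]]
[[10, 30, 76], [117, 21, 107], [140, 12, 130], [5, 65, 152], [8, 132, 172], [9, 155, 179], [9, 159, 180], [9, 158, 181], [9, 157, 180], [9, 158, 181], [9, 156, 181], [9, 158, 181], [9, 158, 182], [9, 157, 182], [9, 158, 182], [9, 157, 182], [9, 146, 177], [6, 90, 158], [164, 22, 130], [116, 18, 100], [0, 5, 56], [13, 60, 60], [14, 68, 64]]
```

Top view: three knurled brass nuts at (419,291) large, (351,350) small and (332,241) middle. The middle one lies between the ribs, so it is nut_center. The crop confirms it, and top and side agree on its position to 0.6 mm. The well, a copper disc in a grey ring, is at (326,192), 79 mm ahead along the 14.6° rib direction. Next I'll move behind the nut.

Call:
drive_tool(translation=[[-4,3.6,0],[-4,3.6,0],[-4,3.6,0],[-4,3.6,0],[-4,3.6,0],[-4,3.6,0],[-4,3.6,0],[-4,3.6,0],[-4,3.6,0],[-4,3.6,0],[-4,3.6,0],[-4,3.6,0]], yaw=[0,0,0,0,0,0,0,0,0,0,0,0], grip=0, squeeze=40)

```text
time_s: 1.65
tcp_pos: [0.4535, -0.0485, 0.2314]
ee_rot: [180.0, -0.0, 65.6]
ft_force: [1.2, 0.7, -0.6]
gripper_width: 0.0001
```

Call:
drive_tool(translation=[[0,0,0],[0,0,0],[0,0,0],[0,0,0],[0,0,0],[0,0,0],[0,0,0]], yaw=[0.148,0.148,0.148,0.148,0.148,0.148,0])

```text
time_s: 2.52
tcp_pos: [0.4531, -0.0467, 0.2311]
ee_rot: [-180.0, 0.0, 14.7]
ft_force: [-0.2, 0.9, -0.2]
gripper_width: -0.0001
```

```bash
python3 - <<'E'
from h import *
s=read_state();print({k:s[k] for k in('time_s','qpos','tcp_pos','ee_rot','ft_force','gripper_width')})
im=camera("wrist");cv2.imwrite("pics/w1.png",im[:,:,::-1])
E
```

```text
{'time_s': 2.525, 'qpos': array([ -6.12103789,  14.16948331,  11.38003244, 110.36490044,
        -3.33873708,  55.80362845,  21.53523556]), 'tcp_pos': array([ 0.4531091 , -0.04671819,  0.23113744]), 'ee_rot': array([-1.79998632e+02,  2.61189198e-02,  1.47346930e+01]), 'ft_force': array([-0.17307645,  0.92405059, -0.22305061]), 'gripper_width': -5.207500762166268e-05}
```

View pics/w1.png

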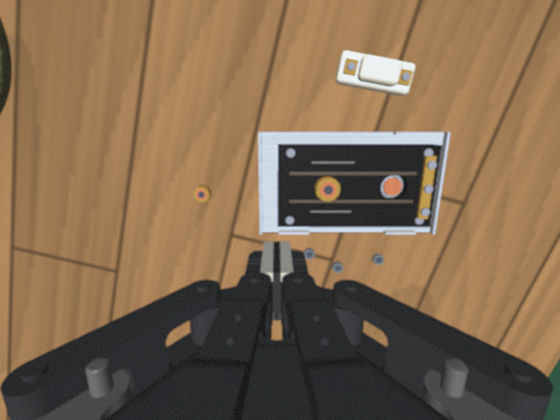

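```bash
cat >> h.py <<'E'
from scipy.spatial.transform import Rotation as R
def wpose(s):
    T=np.eye(4);T[:3,:3]=R.from_euler('xyz',s['ee_rot'],degrees=True).as_matrix();T[:3,3]=s['tcp_pos'];return T@camera_model("wrist")["mount"]
E
python3 - <<'E'
from h import *
s=read_state();P=wpose(s)
im=cv2.imread("pics/w1.png");cv2.imwrite("pics/w1c.png",cv2.resize(im[120:245,255:455],None,fx=4,fy=4,interpolation=cv2.INTER_CUBIC))
n=ray("wrist",328,189,.044,P);w=ray("wrist",391.5,186.5,.030,P);print(n,w)
u=np.array([np.cos(np.radians(14.63)),np.sin(np.radians(14.63)),0]);v=np.array([-u[1],u[0],0])
for p in [n,w,[.5091,-.0351,0],[.5856,-.0151,0],s['tcp_pos']]: print(np.dot(p,u),np.dot(p,v))
for a,b in (((290,173.5),(416,173.5)),((290,202),(416,201))):
    print([ (np.dot(q,u),np.dot(q,v)) for q in (ray("wrist",*a,.032,P),ray("wrist",*b,.032,P))])
E
```

```text
[ 0.51055418 -0.0314087   0.044     ] [ 0.58653673 -0.01106859  0.03      ]
0.4860674242932076 -0.15934408207909648
0.564723825092496 -0.15885482512861368
0.4837280603850884 -0.1625484038558369
0.5627992253642936 -0.16251892791103167
0.426659024863978 -0.1596356438952842
[(np.float64(0.44248894944284717), np.float64(-0.14332674486834165)), (np.float64(0.5911569222100717), np.float64(-0.14278060583582608))]
[(np.float64(0.44304450378918303), np.float64(-0.17798119121004935)), (np.float64(0.595476934582871), np.float64(-0.17618097557560802))]
```

View pics/w1c.png

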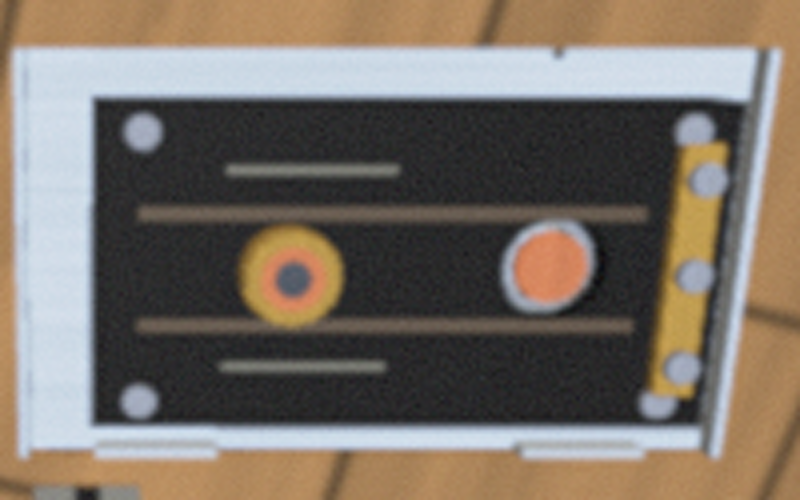

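Call:
drive_tool(translation=[[0,0.12,2.5],[0,0,3.5],[0,0,3.5],[0,0,3.5],[0,0,3.0],[0,0,2.0],[0,0,0.5],[0,0,0],[0,0,0]], yaw=[0,0,0,0,0,0,0,0,0])

```text
time_s: 3.7
tcp_pos: [0.4541, -0.0481, 0.0471]
ee_rot: [180.0, -0.1, 14.7]
ft_force: [-0.5, 0.1, 0.1]
gripper_width: -0.0
```

```bash
python3 - <<'E'
from h import *
for n in("wrist","side"):
    im=camera(n)[:,:,::-1]
    if n=="side": im=cv2.resize(im[160:300,215:380],None,fx=4.5,fy=4.2,interpolation=cv2.INTER_CUBIC)
    cv2.imwrite(f"pics/{n}2.png",im)
E
```

```text
(no output)
```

View pics/wrist2.png

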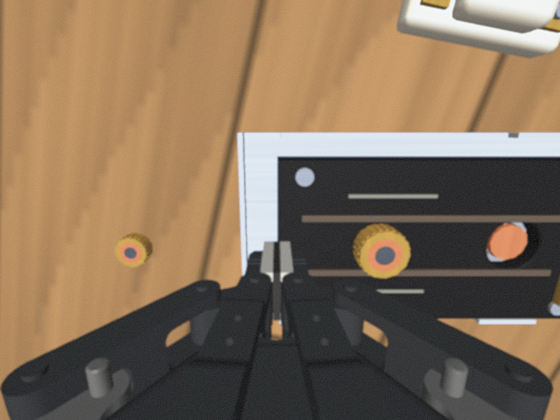

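View pics/side2.png

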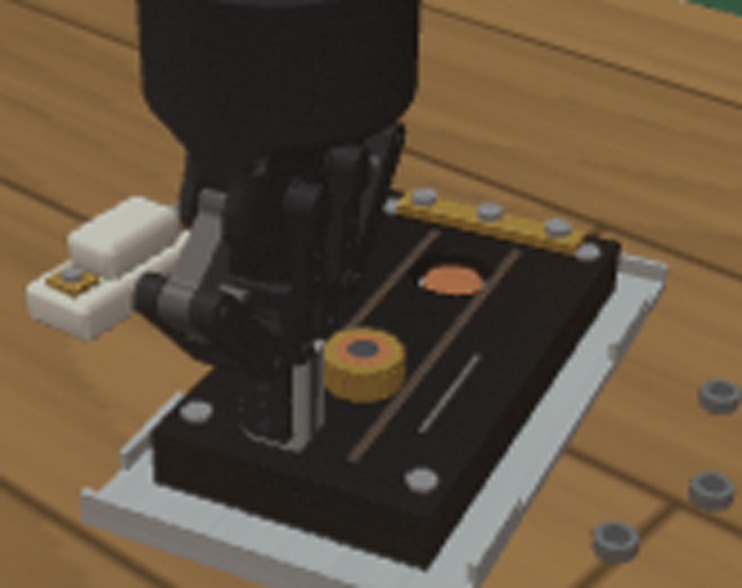

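```bash
python3 - <<'E'
from h import *
s=read_state();P=wpose(s);print(s['tcp_pos'],s['ft_force'])
u=np.array([np.cos(np.radians(14.63)),np.sin(np.radians(14.63)),0]);v=np.array([-u[1],u[0],0])
for nm,p in dict(nut=ray("wrist",385,255,.044,P),well=ray("wrist",513,242,.03,P),r1=ray("wrist",400,218.5,.032,P),r2=ray("wrist",420,273,.032,P),tcp=s['tcp_pos']).items(): print(nm,p.round(4),np.dot(p,u).round(4),np.dot(p,v).round(4))
cv2.imwrite("pics/w2c.png",cv2.resize(cv2.imread("pics/wrist2.png")[200:310,230:560],None,fx=2.4,fy=2.4,interpolation=cv2.INTER_CUBIC))
E
```

```text
[ 0.45408505 -0.04803313  0.04703557] [ 0.83449548 -0.43758655 -0.74774251]
nut [ 0.5105 -0.0321  0.044 ] 0.4859 -0.16
well [ 0.5877 -0.01    0.03  ] 0.5661 -0.1581
r1 [ 0.5171 -0.0128  0.032 ] 0.4971 -0.143
r2 [ 0.541  -0.0419  0.032 ] 0.5129 -0.1772
tcp [ 0.4541 -0.048   0.047 ] 0.4272 -0.1612
```

View pics/w2c.png

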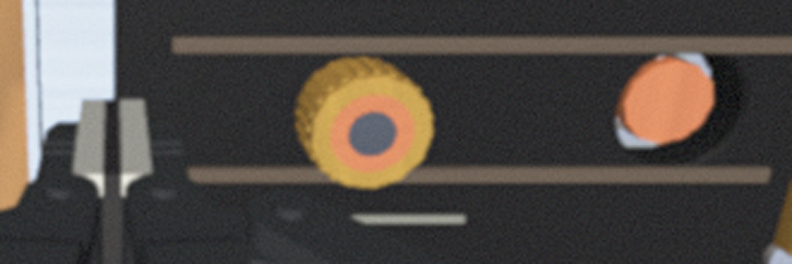

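Call:
drive_tool(translation=[[0,0,0.6],[0,0,0.5],[0,0,0.15],[0.5,0,0],[0.5,0,0],[0.5,0,0],[0.4,0,0],[0.3,0,0],[0.2,0,0],[0.2,0,0]], yaw=[0,0,0,0,0,0,0,0,0,0])

```text
time_s: 5.05
tcp_pos: [0.4787, -0.0415, 0.0338]
ee_rot: [180.0, 0.0, 14.7]
ft_force: [0.4, -0.2, 0.2]
gripper_width: -0.0
```

Call:
drive_tool(translation=[[0.2,0,0],[0.2,0,0],[0.2,0,0],[0.2,0,0],[0.2,0,0],[0.2,0,0]], yaw=[0,0,0,0,0,0])

```text
time_s: 5.8
tcp_pos: [0.4904, -0.0384, 0.0338]
ee_rot: [-180.0, 0.0, 14.7]
ft_force: [-1.3, -0.1, 0.6]
gripper_width: -0.0001
```

```bash
cat > look.py <<'E'
from h import *
import sys
t=sys.argv[1]
u=np.array([np.cos(np.radians(14.63)),np.sin(np.radians(14.63)),0]);v=np.array([-u[1],u[0],0])
s=read_state();print(s['time_s'],s['tcp_pos'].round(4),'u,v',np.dot(s['tcp_pos'],u).round(4),np.dot(s['tcp_pos'],v).round(4),s['ft_force'].round(2))
a=camera("wrist")[200:320,180:560,::-1];b=camera("side")[190:290,225:365,::-1]
a=cv2.resize(a,(760,240),interpolation=cv2.INTER_CUBIC);b=cv2.resize(b,(490,350),interpolation=cv2.INTER_CUBIC)
o=np.zeros((590,760,3),np.uint8);o[:240]=a;o[240:,:490]=b
cv2.imwrite(f"pics/{t}.png",o)
E
python3 look.py l1
```

```text
5.8 [ 0.4904 -0.0384  0.0338] u,v 0.4648 -0.161 [-1.31 -0.08  0.62]
```

View pics/l1.png

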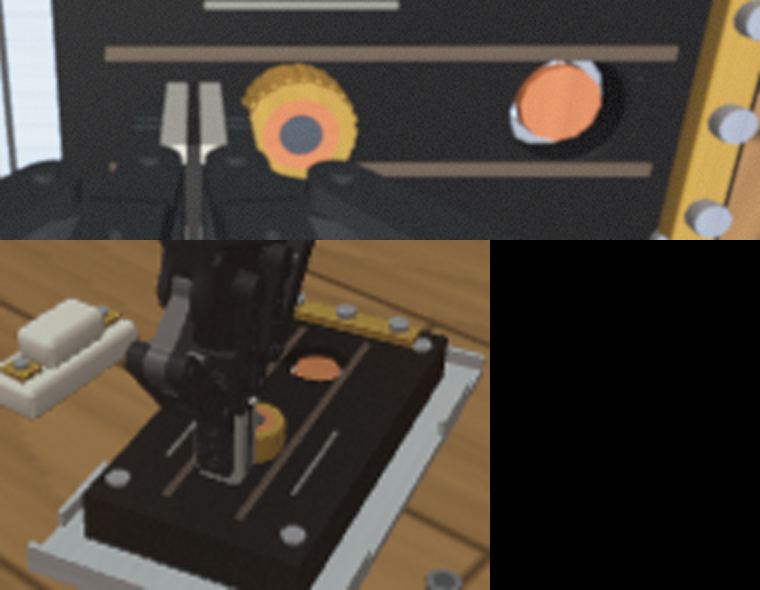

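```bash
cat > wm.py <<'E'
from h import *
import sys
u=np.array([np.cos(np.radians(14.63)),np.sin(np.radians(14.63)),0]);v=np.array([-u[1],u[0],0])
s=read_state();P=wpose(s)
a=list(map(float,sys.argv[1:]))
for i in range(0,len(a),3):
    p=ray("wrist",180+a[i]/2,200+a[i+1]/2,a[i+2],P);q=p-s['tcp_pos'];print(np.dot(p,u).round(4),np.dot(p,v).round(4),'rel',np.dot(q,u).round(4),np.dot(q,v).round(4))
E
python3 wm.py 301 134 .044 561 101 .030
```

```text
0.4917 -0.1603 rel 0.0267 0.0007
0.5647 -0.1575 rel 0.0997 0.0035
```

Call:
drive_tool(translation=[[0.2,0,0],[0.25,0,0],[0.25,0,0],[0.25,0,0],[0.25,0,0],[0.25,0,0],[0.25,0,0],[0.25,0,0],[0.25,0,0],[0.25,0,0],[0.25,0,0],[0.2,0,0]], yaw=[0,0,0,0,0,0,0,0,0,0,0,0])

```text
time_s: 7.4
tcp_pos: [0.5185, -0.031, 0.0338]
ee_rot: [180.0, 0.0, 14.7]
ft_force: [-0.3, -0.6, -0.5]
gripper_width: 0.0
```

Call:
drive_tool(translation=[[0.2,0,0],[0.25,0,0],[0.25,0,0],[0.25,0,0],[0.25,0,0],[0.25,0,0],[0.25,0,0],[0.2,0,0],[0.2,0,0],[0.2,0,0],[0.15,0,0],[0.1,0,0]], yaw=[0,0,0,0,0,0,0,0,0,0,0,0])

```text
time_s: 8.9
tcp_pos: [0.5431, -0.0246, 0.0338]
ee_rot: [180.0, 0.0, 14.7]
ft_force: [0.0, -0.1, 0.8]
gripper_width: 0.0
```

```bash
python3 look.py l2
```

```text
8.9 [ 0.5431 -0.0246  0.0338] u,v 0.5193 -0.161 [ 0.04 -0.14  0.8 ]
```

View pics/l2.png

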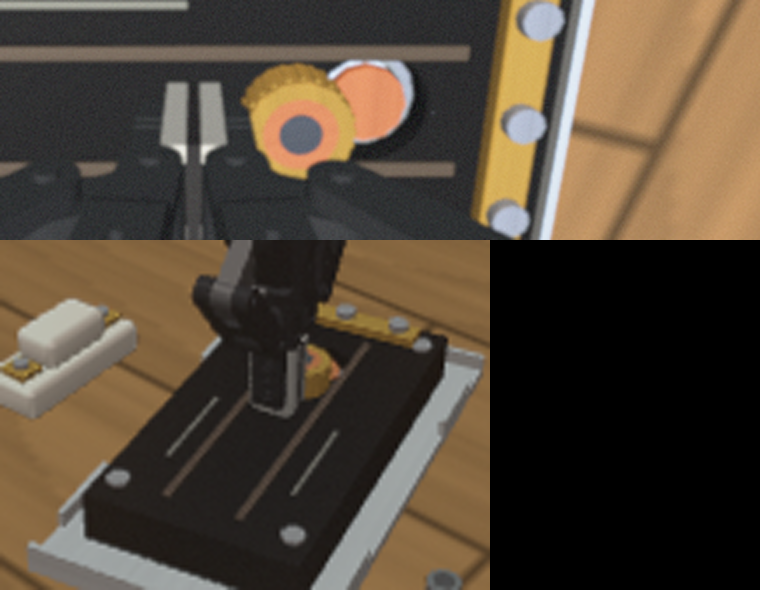

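Call:
drive_tool(translation=[[0.1,0,0],[0.1,0,0],[0.1,0,0],[0.1,0,0],[0.1,0,0],[0.1,0,0],[0.1,0,0],[0.1,0,0]], yaw=[0,0,0,0,0,0,0,0])

```text
time_s: 10.0
tcp_pos: [0.5509, -0.0226, 0.0338]
ee_rot: [180.0, 0.0, 14.7]
ft_force: [-0.3, -0.0, 1.0]
gripper_width: 0.0001
```

Call:
drive_tool(translation=[[0.1,0,0],[0.1,0,0],[0.1,0,0],[0.1,0,0]], yaw=[0,0,0,0])

```text
time_s: 10.5
tcp_pos: [0.5547, -0.0216, 0.0338]
ee_rot: [180.0, 0.0, 14.7]
ft_force: [-0.5, -1.3, 0.9]
gripper_width: -0.0002
```

```bash
python3 look.py l3
```

```text
10.5 [ 0.5547 -0.0216  0.0338] u,v 0.5313 -0.161 [-0.52 -1.33  0.9 ]
```

View pics/l3.png

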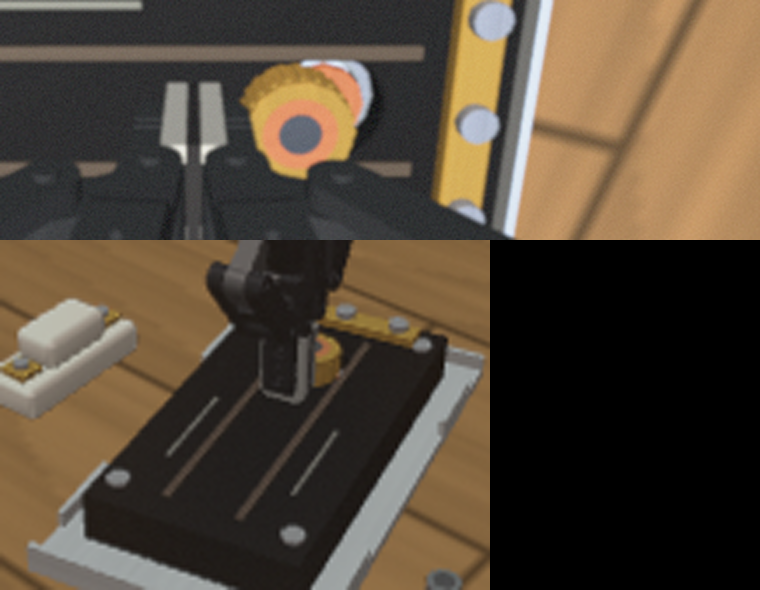

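Call:
drive_tool(translation=[[0.05,0,0],[0.05,0,0],[0.05,0,0],[0.05,0,0],[0.05,0,0],[0.05,0,0]], yaw=[0,0,0,0,0,0])

```text
time_s: 11.35
tcp_pos: [0.5575, -0.0208, 0.0338]
ee_rot: [-180.0, 0.0, 14.7]
ft_force: [-2.3, -0.6, 2.6]
gripper_width: -0.0006
```

```bash
python3 wm.py 329 103 .030; python3 look.py l4
```

```text
0.5709 -0.1581 rel 0.0367 0.0029
11.35 [ 0.5575 -0.0208  0.0338] u,v 0.5342 -0.1609 [-2.28 -0.6   2.59]
```

View pics/l4.png

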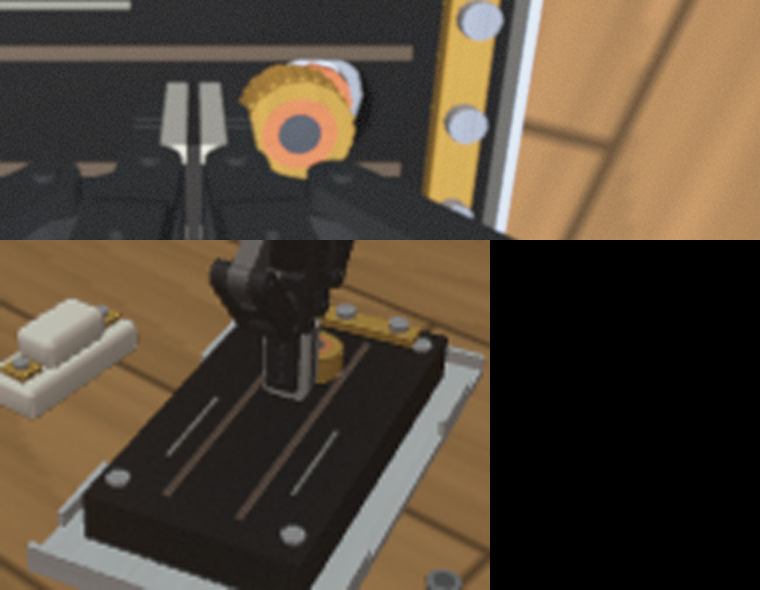

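Call:
drive_tool(translation=[[0.04,0,0],[0.04,0,0],[0.04,0,0]], yaw=[0,0,0])

```text
time_s: 11.82
tcp_pos: [0.5588, -0.0205, 0.0338]
ee_rot: [180.0, 0.0, 14.7]
ft_force: [-1.6, -0.6, 3.0]
gripper_width: -0.0004
```

Call:
drive_tool(translation=[[0.04,0,0],[0.04,0,0]], yaw=[0,0])

```text
time_s: 12.08
tcp_pos: [0.5595, -0.0203, 0.0338]
ee_rot: [-180.0, 0.0, 14.7]
ft_force: [-1.8, -1.2, 3.5]
gripper_width: 0.0001
```

```bash
python3 look.py l5
```

```text
12.075 [ 0.5595 -0.0203  0.0338] u,v 0.5362 -0.161 [-1.76 -1.19  3.47]
```

View pics/l5.png

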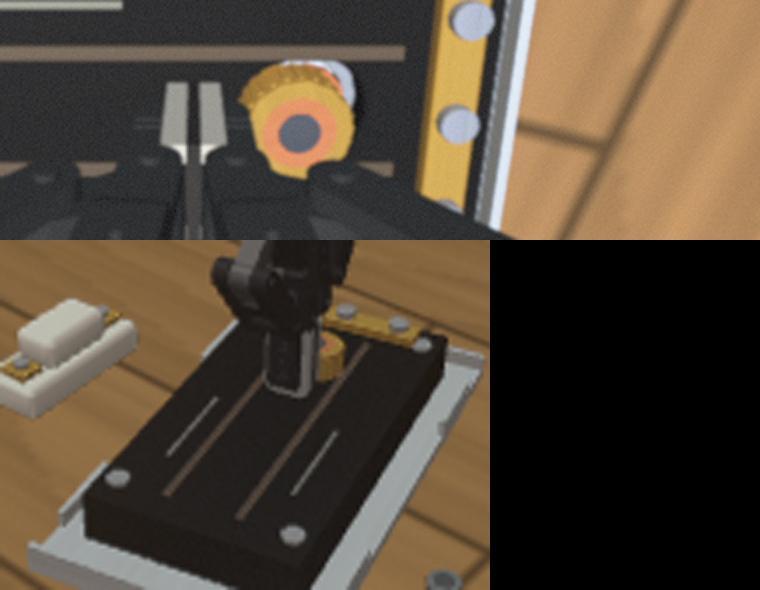

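The upward force (3.5 N) exceeds the forward one, so the tipping nut's rear edge is catching on the finger. I'll back off a little and look.

Call:
drive_tool(translation=[[-0.1,0,0],[-0.2,0,0],[-0.3,0,0],[-0.4,0,0]], yaw=[0,0,0,0])

```text
time_s: 12.68
tcp_pos: [0.5496, -0.0228, 0.0337]
ee_rot: [180.0, 0.0, 14.7]
ft_force: [0.6, -0.9, -0.1]
gripper_width: -0.0
```

```bash
python3 look.py l6
```

```text
12.675 [ 0.5496 -0.0228  0.0337] u,v 0.526 -0.1609 [ 0.63 -0.85 -0.12]
```

View pics/l6.png

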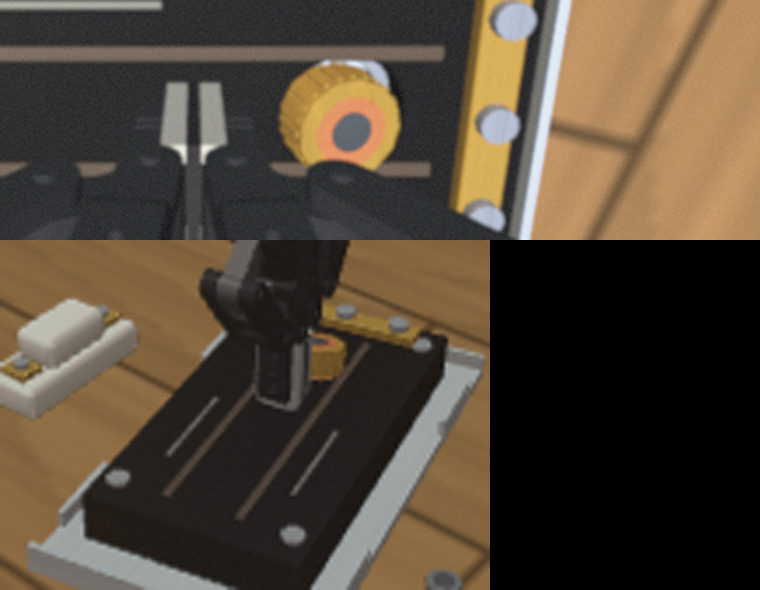

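Call:
drive_tool(translation=[[0.3,0,0],[0.3,0,0],[0.2,0,0],[0.1,0,0],[0.05,0,0]], yaw=[0,0,0,0,0])

```text
time_s: 13.4
tcp_pos: [0.559, -0.0204, 0.0337]
ee_rot: [180.0, 0.0, 14.7]
ft_force: [-0.3, 0.2, 0.3]
gripper_width: 0.0
```

Call:
drive_tool(translation=[[0.04,0,0],[0.04,0,0],[0.04,0,0]], yaw=[0,0,0])

```text
time_s: 13.78
tcp_pos: [0.5602, -0.0201, 0.0338]
ee_rot: [180.0, 0.0, 14.7]
ft_force: [-0.9, -0.2, 0.6]
gripper_width: -0.0
```

```bash
python3 look.py l7
```

```text
13.775 [ 0.5602 -0.0201  0.0338] u,v 0.5369 -0.161 [-0.88 -0.25  0.57]
```

View pics/l7.png

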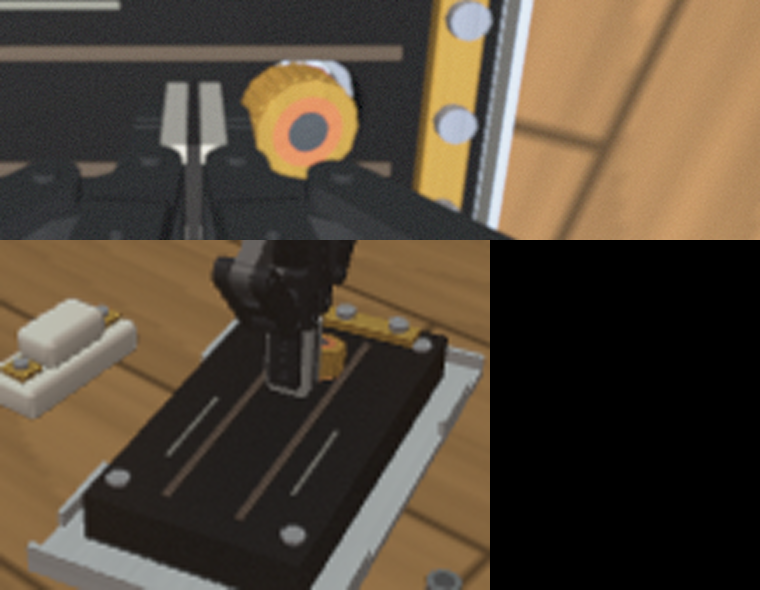

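Tilted nut in light contact (about 1 N). Continue gently.

Call:
drive_tool(translation=[[0.04,0,0],[0.04,0,0],[0.04,0,0]], yaw=[0,0,0])

```text
time_s: 14.25
tcp_pos: [0.5613, -0.0198, 0.0338]
ee_rot: [-180.0, 0.0, 14.7]
ft_force: [0.4, 0.3, 0.5]
gripper_width: 0.0002
```

Call:
drive_tool(translation=[[0.04,0,0],[0.04,0,0]], yaw=[0,0])

```text
time_s: 14.5
tcp_pos: [0.562, -0.0196, 0.0338]
ee_rot: [-180.0, 0.0, 14.7]
ft_force: [0.8, 0.3, 0.7]
gripper_width: 0.0002
```

```bash
python3 look.py l8
```

```text
14.5 [ 0.562  -0.0196  0.0338] u,v 0.5388 -0.161 [0.76 0.35 0.75]
```

View pics/l8.png

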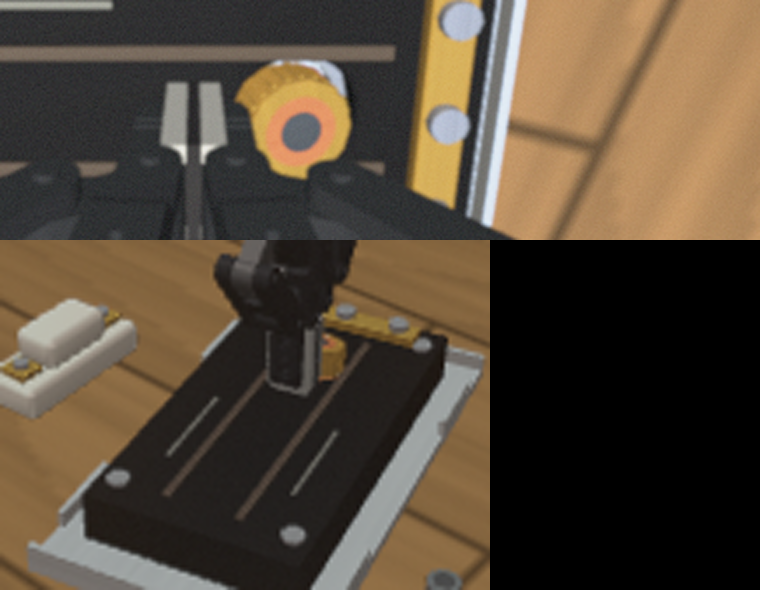

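Call:
drive_tool(translation=[[0.04,0,0],[0.04,0,0],[0.04,0,0]], yaw=[0,0,0])

```text
time_s: 14.98
tcp_pos: [0.5633, -0.0193, 0.0338]
ee_rot: [-180.0, 0.0, 14.7]
ft_force: [-0.5, 0.6, 0.0]
gripper_width: -0.0002
```

Call:
drive_tool(translation=[[0.04,0,0],[0.04,0,0],[0.04,0,0]], yaw=[0,0,0])

```text
time_s: 15.35
tcp_pos: [0.5644, -0.019, 0.0338]
ee_rot: [180.0, 0.0, 14.7]
ft_force: [-1.6, 0.3, -0.2]
gripper_width: -0.0003
```

```bash
python3 look.py l9
```

```text
15.35 [ 0.5644 -0.019   0.0338] u,v 0.5413 -0.161 [-1.63  0.28 -0.2 ]
```

View pics/l9.png

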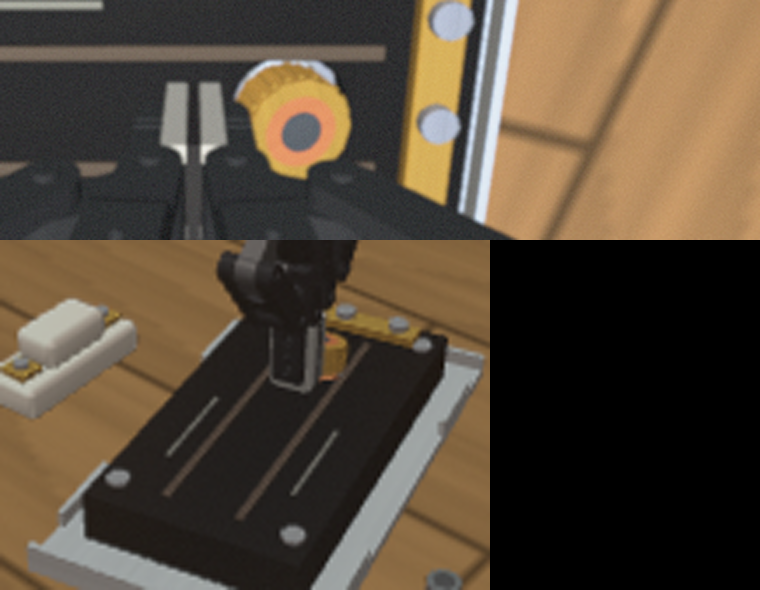

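Call:
drive_tool(translation=[[0.04,0,0],[0.04,0,0],[0.04,0,0]], yaw=[0,0,0])

```text
time_s: 15.82
tcp_pos: [0.5658, -0.0187, 0.0338]
ee_rot: [180.0, -0.0, 14.7]
ft_force: [0.2, -0.4, -0.4]
gripper_width: 0.0002
```

```bash
python3 look.py l10
```

```text
15.825 [ 0.5658 -0.0187  0.0338] u,v 0.5427 -0.161 [ 0.19 -0.44 -0.44]
```

View pics/l10.png

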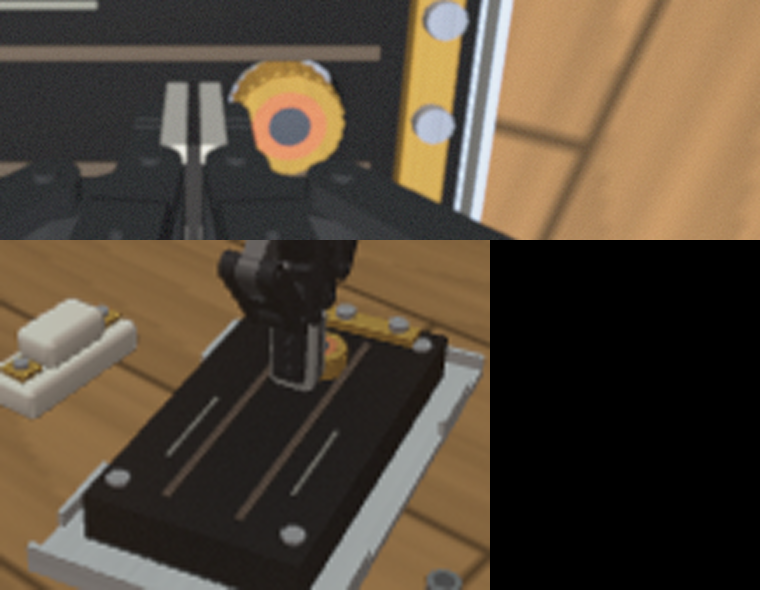

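Looks like it dropped flat at crop (290,127). I'll back off, rise, and check from above.

```bash
python3 wm.py 290 127 .039
```

```text
0.5675 -0.1608 rel 0.0248 0.0002
```

Call:
drive_tool(translation=[[-0.3,0,0],[-0.5,0,0],[-0.4,0,-1],[0,0,-2],[0,0,-2],[0,0,-1],[0,0,0]], yaw=[0,0,0,0,0,0,0])

```text
time_s: 16.8
tcp_pos: [0.5543, -0.0218, 0.0946]
ee_rot: [180.0, -0.1, 14.7]
ft_force: [0.8, -0.3, 0.1]
gripper_width: -0.0001
```

```bash
python3 look.py l11
```

```text
16.8 [ 0.5543 -0.0218  0.0946] u,v 0.5309 -0.1611 [ 0.8  -0.26  0.13]
```

View pics/l11.png

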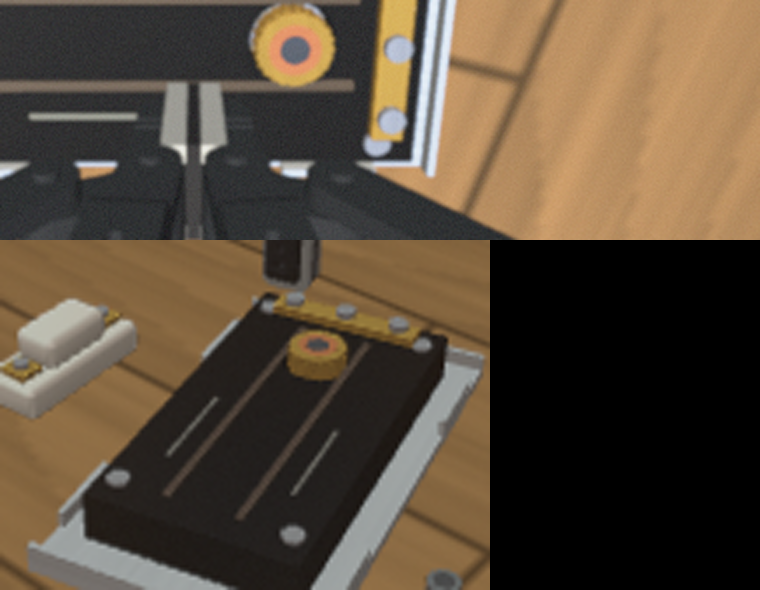

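```bash
python3 wm.py 295 50 .0395; python3 - <<'E'
from h import *
p=ray("side",225+317/3.5,190+105/3.5,.0395)
u=np.array([np.cos(np.radians(14.63)),np.sin(np.radians(14.63)),0]);v=np.array([-u[1],u[0],0])
print(p,p@u,p@v)
E
```

```text
0.5663 -0.1596 rel 0.0361 0.0012
[ 0.58789606 -0.01458349  0.0395    ] 0.5651512975156407 -0.16259909384210022
```

Call:
drive_tool(translation=[[1.2,0,0],[1.5,0,0],[0.8,0,0.8],[0,0,1.5],[0,0,1.5],[0,0,0.8],[0,0,0.2],[0,0,0],[0,0,0]], yaw=[0,0,0,0,0,0,0,0,0])

```text
time_s: 18.02
tcp_pos: [0.5882, -0.013, 0.0463]
ee_rot: [180.0, -0.1, 14.7]
ft_force: [-0.9, -0.4, -0.6]
gripper_width: -0.0001
```

```bash
python3 look.py l12; python3 -c "
from h import *
print(np.mean([read_state()['ft_force'] for _ in range(5)],0))"
```

```text
18.025 [ 0.5882 -0.013   0.0463] u,v 0.5658 -0.1611 [-0.89 -0.35 -0.64]
[-0.75244922 -0.00776872 -0.79519078]
```

View pics/l12.png

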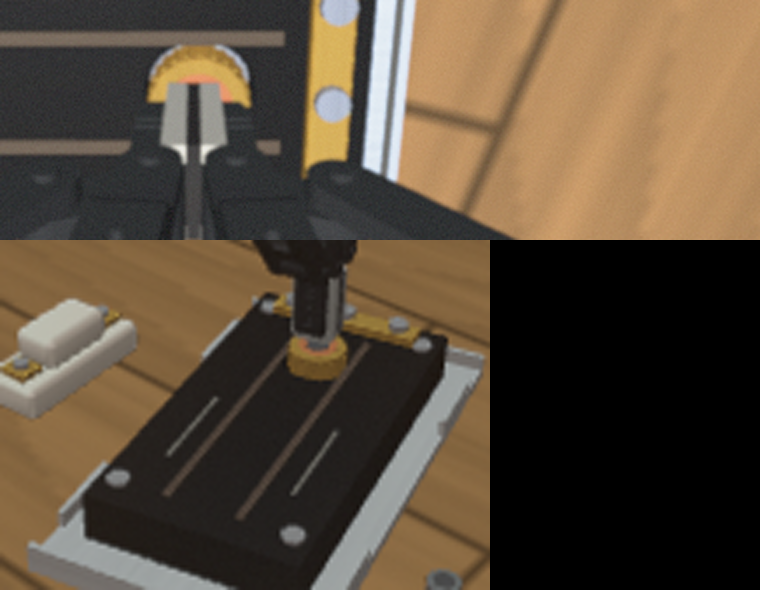

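Call:
drive_tool(translation=[[0,0,0.2],[0,0,0.15],[0,0,0.1],[0,0,0.05],[0,0,0.05],[0,0,0.05]], yaw=[0,0,0,0,0,0])

```text
time_s: 18.88
tcp_pos: [0.5879, -0.0129, 0.0398]
ee_rot: [180.0, -0.0, 14.7]
ft_force: [0.3, 0.0, 3.6]
gripper_width: 0.0001
```

Call:
drive_tool(translation=[[0,0,0.04],[0,0,0.04],[0,0,0.04]], yaw=[0,0,0])

```text
time_s: 19.25
tcp_pos: [0.5879, -0.0129, 0.0388]
ee_rot: [180.0, -0.0, 14.7]
ft_force: [-1.0, 0.1, 3.8]
gripper_width: 0.0001
```

Call:
drive_tool(translation=[[0,0,0.04],[0,0,0.04]], yaw=[0,0])

```text
time_s: 19.5
tcp_pos: [0.5879, -0.0129, 0.0378]
ee_rot: [180.0, -0.0, 14.7]
ft_force: [-2.2, -0.2, 4.2]
gripper_width: -0.0002
```

Call:
drive_tool(translation=[[0,0,0.04],[0,0,0.04]], yaw=[0,0])

```text
time_s: 19.75
tcp_pos: [0.5879, -0.0129, 0.037]
ee_rot: [180.0, -0.0, 14.7]
ft_force: [-1.1, 0.5, 4.4]
gripper_width: 0.0003
```

Call:
drive_tool(translation=[[0,0,0.03],[0,0,0.03]], yaw=[0,0])

```text
time_s: 20.0
tcp_pos: [0.5879, -0.0129, 0.0364]
ee_rot: [180.0, -0.0, 14.7]
ft_force: [-1.3, 1.0, 3.7]
gripper_width: -0.0002
```

Call:
drive_tool(translation=[[0,0,0.02],[0,0,0.02]], yaw=[0,0])

```text
time_s: 20.25
tcp_pos: [0.5879, -0.0129, 0.036]
ee_rot: [180.0, -0.0, 14.7]
ft_force: [-1.2, 0.2, 4.0]
gripper_width: -0.0004
```

Call:
drive_tool(translation=[[0,0,0.02],[0,0,0.02]], yaw=[0,0])

```text
time_s: 20.5
tcp_pos: [0.5879, -0.0129, 0.0356]
ee_rot: [180.0, -0.0, 14.7]
ft_force: [-0.8, 0.3, 3.4]
gripper_width: 0.0001
```

Call:
drive_tool(translation=[[0,0,0.02],[0,0,0.02]], yaw=[0,0])

```text
time_s: 20.75
tcp_pos: [0.5879, -0.0129, 0.0352]
ee_rot: [180.0, -0.0, 14.7]
ft_force: [-0.8, 0.3, 3.6]
gripper_width: 0.0004
```

Call:
drive_tool(translation=[[0,0,0.02],[0,0,0.02]], yaw=[0,0])

```text
time_s: 21.0
tcp_pos: [0.5878, -0.0129, 0.0348]
ee_rot: [-180.0, 0.0, 14.7]
ft_force: [-0.6, 0.1, 3.9]
gripper_width: -0.0003
```

Call:
drive_tool(translation=[[0,0,0.02],[0,0,0.02]], yaw=[0,0])

```text
time_s: 21.25
tcp_pos: [0.5878, -0.0129, 0.0344]
ee_rot: [180.0, 0.0, 14.7]
ft_force: [-1.2, 0.7, 4.1]
gripper_width: 0.0003
```

Call:
drive_tool(translation=[[0,0,0.02],[0,0,0.02]], yaw=[0,0])

```text
time_s: 21.5
tcp_pos: [0.5879, -0.0129, 0.0341]
ee_rot: [-180.0, -0.0, 14.7]
ft_force: [-2.4, -0.4, 6.2]
gripper_width: 0.0005
```

Call:
drive_tool(translation=[[0,0,0.01],[0,0,0]], yaw=[0,0])

```text
time_s: 21.75
tcp_pos: [0.5879, -0.0129, 0.0341]
ee_rot: [180.0, -0.0, 14.7]
ft_force: [-1.5, 0.3, 6.8]
gripper_width: -0.0004
```

Call:
drive_tool(translation=[[0,0,0.01],[0,0,0]], yaw=[0,0])

```text
time_s: 22.0
tcp_pos: [0.5879, -0.0129, 0.0341]
ee_rot: [180.0, -0.0, 14.7]
ft_force: [-1.7, 0.2, 7.2]
gripper_width: -0.0001
```

Call:
drive_tool(translation=[[0,0,0.02],[0,0,0]], yaw=[0,0])

```text
time_s: 22.25
tcp_pos: [0.5879, -0.0129, 0.0341]
ee_rot: [180.0, -0.0, 14.7]
ft_force: [-2.8, 0.8, 9.2]
gripper_width: -0.0001
```

Call:
drive_tool(translation=[[0,0,0.02],[0,0,0]], yaw=[0,0])

```text
time_s: 22.5
tcp_pos: [0.5879, -0.0129, 0.0341]
ee_rot: [-180.0, -0.0, 14.7]
ft_force: [-3.2, 0.1, 10.9]
gripper_width: -0.0
```

Call:
drive_tool(translation=[[0,0,0.015],[0,0,0]], yaw=[0,0])

```text
time_s: 22.75
tcp_pos: [0.5879, -0.0129, 0.0341]
ee_rot: [-180.0, -0.0, 14.7]
ft_force: [-3.3, 1.1, 12.3]
gripper_width: 0.0001
```

Call:
drive_tool(translation=[[0,0,0],[0,0,0],[0,0,0]], yaw=[0,0,0])

```text
time_s: 23.12
tcp_pos: [0.5879, -0.0129, 0.0341]
ee_rot: [180.0, -0.0, 14.7]
ft_force: [-2.3, 0.7, 11.7]
gripper_width: 0.0001
```

Call:
drive_tool(translation=[[0,0,0],[0,0,0],[0,0,0]], yaw=[0,0,0])

```text
time_s: 23.5
tcp_pos: [0.5879, -0.0129, 0.0341]
ee_rot: [-180.0, -0.0, 14.7]
ft_force: [-2.9, 0.4, 11.9]
gripper_width: 0.0001
```

Held for about 0.75 s at 11.7–12.3 N with no sinking, so it is hard home. Releasing straight up.

Call:
drive_tool(translation=[[0,0,-0.1],[0,0,-0.3],[0,0,-1],[0,0,-2],[0,0,-3],[0,0,-3],[-3,0,-2],[-4,0,0],[-3,0,0],[0,0,0]], yaw=[0,0,0,0,0,0,0,0,0,0])

```text
time_s: 24.75
tcp_pos: [0.4891, -0.039, 0.148]
ee_rot: [-180.0, 0.0, 14.6]
ft_force: [1.3, 0.2, -0.2]
gripper_width: 0.0
```

```bash
python3 - <<'E'
from h import *
s=read_state();print(s['time_s'],s['tcp_pos'],s['ft_force'])
a=camera("wrist")[:,:,::-1];b=camera("side")[190:300,225:385,::-1]
o=np.vstack([cv2.resize(a[60:280,200:520],(480,330)),cv2.resize(b,(480,330),interpolation=cv2.INTER_CUBIC)])[:, :]
cv2.imwrite("pics/f.png",cv2.resize(o,(436,600)))
cv2.imwrite("pics/ft.png",camera("top")[:,:,::-1])
E
```

```text
24.75 [ 0.4891132  -0.03895537  0.14798711] [ 1.28790679  0.23341083 -0.23626521]
```

View pics/f.png

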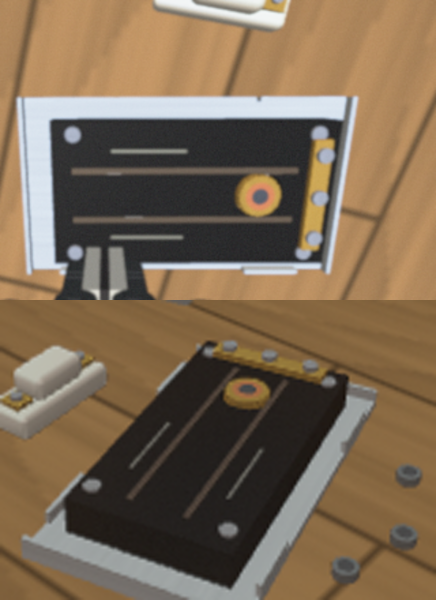

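View pics/ft.png

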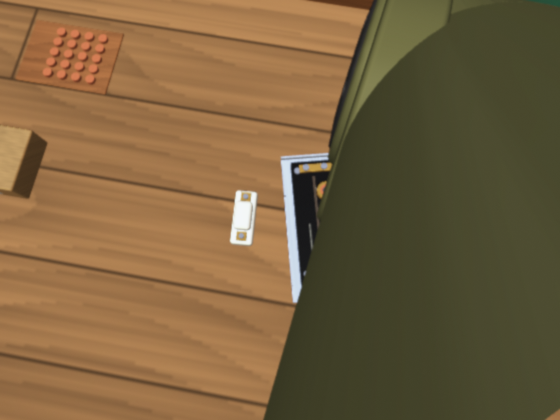

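Wrist and side views show the nut low and flat in the well. The fuse at top (244,217) and the seal at side (375,254) are where they were at the start. Handing in.

```bash
python3 -c "
from cell import *
print(hand_in())"
```

```text
the job is handed in; nothing more can be done
None
```

The middle-sized nut is hard home in the well, and I handed the job in at about 25 s of the 48 s allowed.

- **Nudging:** I pushed the nut along the ribs with the closed fingers. The highest force I read was about 4 N, 3.5 N of it upward. As the nut tipped in, its rear edge seemed to catch on the finger, so I backed off about 10 mm and pushed again gently. It then dropped flat.
- **Pressing:** The plug slid down at about 4 N. The nut stopped dead with its top 4.1 mm above the face, inside the 3 to 7 mm given. I held 11.7–12.3 N for about 0.75 s with no further sinking, then lifted straight off.
- **Last checks:** The nut looks flat and low in the well in the wrist and side views. The fuse is where it was at the start. The seals look untouched; I compared one seal's pixel position with the start and it matched.
- **Limits of the checks:**
  - The arm hid the base and the seals in the final top view, so the seals were seen only from the side.
  - Forces were read only at the end of each move, with about ±1 N of noise, so I did not see peaks in between.
  - The wrist and fixed cameras disagreed on positions by up to about 3 mm. I used values in between.

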